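Switch the battery tester to the green bank and check it

TASK

Using the fingertips only, gripping and lifting nothing, gently push the upright tab of the red battery selector round, click by click, until it points at the green disc on the tester. Only then press the round black check button fully down and let it come up again. Leave the selector on green and everything standing around the tester undisturbed.

Things in the scene. Friction and masses are not known exactly. Their poses are not given: they have to be found in the camera images.
- dial_axis (a point): Point on the selector's vertical axis, level with the tester's flat top (60 mm above the shelf). The tester is a grey case fixed to the shelf, 200 x 260 x 60 mm high, this point's x along the 200 mm side (away from the robot), y along the 260 mm; the axis is 35 mm to +y of its centre. Two studs 16 mm high stand at x +75, y -110 and -145 mm from here.
- selector (a joint): Angle of the red selector in rad, positive counter-clockwise from above; at 0 the tab points along the tester's -x (towards the robot). Turns between stops at -2.6 and 2.6, clicking every 0.524 rad (30 degrees): let go, it snaps to the nearest click (it can stick almost exactly half way between two); pushed past half way it jumps to the next. Takes about 5 N at the tab. Starts within -0.7 to 0.7.
- tab (a point): Middle of the tab: an upright red fin on the red selector disc (90 mm across, top 14 mm above the tester's top, with a 40 mm hub 24 mm high). The fin is 22 mm long radially, 9 mm thick, its top 52 mm above the tester's top; this point is 50 mm from the axis, 34 mm above the tester's top. Below it a low bar (16 mm wide, 13 mm high) reaches 64 mm out.
- pointer (a point): The point at which the selector points: 78 mm out from the axis along the direction of the tab, at the level of the tester's top. It lies over the centre of a disc when the selector points at it.
- mark_green: The green disc, 18 mm across and 2 mm thick, flat on the tester's top 78 mm from the selector's axis; origin at its underside's centre. Four discs (green, yellow, blue, black) occupy the click positions -2.094, -1.047, 1.047 and 2.094 rad (-120, -60, 60, 120 degrees); which colour is where varies.
- check (a joint): Travel of the check button in m: 0 up, 0.006 fully down; a spring returns it. Fully down takes about 5 N.
- check_top (a point): Centre of the top of the round black check button (32 mm across, in an aluminium housing) on the tester's top; it is pressed straight down. It moves down with the button.
- case_a: A loose bystander, to be left where it stands. Origin: centre of its underside. Orange nylon shear pin case, 75 x 48 x 24 mm, beside the tester.
- case_b: A loose bystander, to be left where it stands. Origin: centre of its underside. Second orange nylon shear pin case, 75 x 48 x 24 mm.
- float_bowl: A loose bystander, to be left where it stands. Origin: centre of its underside. Copper float bowl, 66 mm across, 42 mm high, behind the tester.
- fuse_jar: A loose bystander, to be left where it stands. Origin: centre of its underside. Green glass fuse jar with steel cap, 60 mm across, 85 mm high.
- cotter_puller: A loose bystander, to be left where it stands. Origin: centre of its underside. Steel cotter puller with black handle, 190 mm long, 24 mm thick, lying along its x axis; its origin is at mid length.
- plug_socket: A loose bystander, to be left where it stands. Origin: centre of its underside. Steel spark plug socket standing upright, 26 mm across, 65 mm high, behind the tester.

How it is judged:
By the outcome, as a careful person would: the job done as asked, in the order asked, and still so for the second after the job is handed in, with the robot touching nothing.
It also fails if it takes over 64 s, if anything falls off the work surface, if the arm or the gripper's body presses on something with over 40 N, if the wrist force passes 120 N, or if a joint passes its speed limit or range.

ROBOT

A 6-joint arm with a two-finger parallel gripper is mounted at the origin on the work surface. World frame = base frame: x ahead of the robot, y to its left, z up, the work surface at z = 0. Lengths are in m, angles in rad, forces in N, time in s.
With the tool pointing down it reaches from about 0.425 to 0.95 m from the base axis. Payload 3.5 kg.
Tool frame: the origin (TCP) lies midway between the tips of the shut fingers; the grasp point (between the pads) lies ctrl.hold_point_z behind it (ctrl.hold_point_z is the distance from the TCP to the grasp point, in m); z points along the fingers, x is the direction in which the jaws open and shut, and the axes are right-handed (so a half turn about z gives the same grasp; the last joint's range is limited). The gripper opens to 85 mm and grips with 20 to 120 N. Pads are 22 mm wide; open, the fingers measure 114 mm over their backs; the gripper's body (76 mm by 85 mm) begins 54 mm behind the grasp point. The pads swing forward as they close: fully open they stand 13 mm farther back than shut.
Start: joints at [-1.334, 0.286, 1.577, -0, 1.279, -0.15], TCP at [0.255, -0.625, 0.231] pointing down, gripper open.
Joint ranges: [-2.77, 2.77], [-0.9, 2.22], [0.21, 2.48], [-1.53, 4.67], [0.24, 2.81], [-2.84, 2.84]. Speed limits (rad/s): [2.79, 2.79, 3.14, 3.14, 3.14, 3.14].

INTERFACE

Orientations are given as a unit quaternion [x, y, z, w].
In Python, from plant import ctrl gives the robot as it stands.
- The arm moves only by the tool step_arm, never from a script. Its arguments are lists of equal length, an entry for each row: "gripper": the gripper's target within -1 to 1 (shut at 1, half-way at 0, fully open at -1); "linear": the shift along the tool's x, y, z in m, a list of three; "delta_rot": the turn, a rotation vector about the tool's x, y, z in degrees, a list of three. A call has 1 to 20 rows; each row is the pose to reach, as a shift and turn from the pose commanded when the call began, along the tool's axes at that moment; what a row does not reach only later rows make up. A row lasts 1/8 s, in which the tool goes at most 62.5 mm and 10.7 degrees, less where a joint would pass 70% of its speed; a pose out of reach is approached as far as the arm can. A call with a gripper value outside its range is refused whole. The fingers move at their own pace and stop on an object; "grip_force" is the grip in N (left out, the last holds). Time passes only in rows, so rows that repeat a pose let the fingers close. It gives the time, the measured TCP pose, the force and the opening at its end, in the units of the state.
- ctrl.get_state(): the state, without advancing time (a new reading comes with each control period).
- ctrl.read_camera(name): name is "side" or "top" or "wrist"; returns a dict with "frame" (400x640x3 uint8, red, green, blue), "fx", "fy", "cx", "cy" (pixels), "view" (4x4, takes a point from world to camera coordinates). Camera axes: x right, y down, z forward; pixel columns grow to the right and rows downward; lengths in m; the calibration is good to about 2 mm. A picture is of the moment at which its call begins. There is no depth.
- ctrl.sign_off(): hands the job in, once; it reports no verdict.
The state is a dict: "time": time; "qpos": joint angles; "dq": joint speeds; "joint_efforts": joint torques, N m; "eef_pos": TCP position; "tcp_rot": TCP orientation; "contact_force": force on the tool from outside, world axes, zero at the start; "wrist_torque": the same for the moment, N m; "opening": opening from 0.0 (shut) to 1.0 (fully open).
Only numpy, scipy, OpenCV 4.12 (cv2) and the standard library are available. Lean on these libraries where they do the work, as an engineer would, in place of code of your own. Each camera call takes 0.05 s, during which the arm holds its last target. There are 200 camera calls.

## Working session

There is one attempt and no reset: what is moved stays moved. The work goes in short steps, Python scripts to look and compute and a tool call to move; the robot and the scene stay as the last step left them, time stands still between calls to the robot, and variables do not carry over. Pictures are saved under pics/ and viewed, on a budget of 10 in all, crops included, one or two more only if the job needs it, and the job is handed in when it is done.

Besides the shell and the picture viewer there is one more tool, called after "Emit:" as name(argument=value, ...) on one line, values as JSON. step_arm: Moves the arm, as the interface text tells. Its arguments: {"type":"object","properties":{"gripper":{"type":"array"},"linear":{"type":"array"},"delta_rot":{"type":"array"},"grip_force":{"type":"number"}},"required":["gripper","linear","delta_rot"]}

```bash
ls; mkdir -p pics; cat > h.py <<'E'
import numpy as np,cv2
from plant import ctrl
def snap(n,f):
    c=ctrl.read_camera(n); cv2.imwrite(f,c["frame"][:,:,::-1]); np.savez(f[:-4],**{k:c[k] for k in c}); return c
def ray(c,u,v,z):
    V=np.array(c["view"]);R=V[:3,:3];t=V[:3,3];o=-R.T@t
    d=R.T@np.array([(u-c["cx"])/c["fx"],(v-c["cy"])/c["fy"],1]); return o+d*(z-o[2])/d[2]
def proj(c,p):
    V=np.array(c["view"]);q=V[:3,:3]@np.array(p)+V[:3,3]; return float(q[0]/q[2]*c["fx"]+c["cx"]),float(q[1]/q[2]*c["fy"]+c["cy"])
E
python3 - <<'E'
from h import *
for n in ("top","side"): c=snap(n,f"pics/{n}0.png"); V=np.array(c["view"]); print(n,-V[:3,:3].T@V[:3,3],V[:3,:3].round(2).tolist(),c["fx"])
s=ctrl.get_state();print(s,ctrl.hold_point_z)
E
```

```text
pics
top [0.34785028 0.02863308 1.32033825] [[-0.08, -1.0, 0.0], [-0.97, 0.08, -0.21], [0.21, -0.02, -0.98]] 513.8403578201741
side [0.48353631 0.90109153 0.77075488] [[-0.99, -0.12, 0.01], [-0.09, 0.59, -0.8], [0.09, -0.79, -0.6]] 473.3723349781371
{'time': 0.1, 'qpos': array([-1.33399432e+00,  2.87100467e-01,  1.57802588e+00, -1.93151244e-05,
        1.27860368e+00, -1.50015351e-01]), 'dq': array([-0.00153266, -0.00178555, -0.00311907, -0.00101601, -0.00056225,
        0.00018872]), 'joint_efforts': array([ 6.58444333e-04, -4.07296908e+01, -2.93699026e+01, -1.30331814e-04,
        3.39699349e-03,  1.18733831e-05]), 'eef_pos': array([ 0.25451175, -0.62453887,  0.23007246]), 'tcp_rot': array([ 8.29833248e-01, -5.58010428e-01, -7.93993905e-04, -7.15369398e-04]), 'contact_force': array([ 0.71197891, -0.30425034, -0.82027943]), 'wrist_torque': array([ 0.01789024, -0.0077187 , -0.00285919]), 'opening': 0.9994818607780731} 0.0187
```

View pics/top0.png

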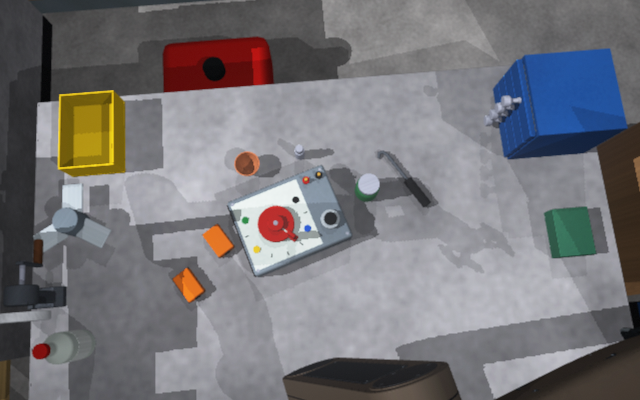

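View pics/side0.png

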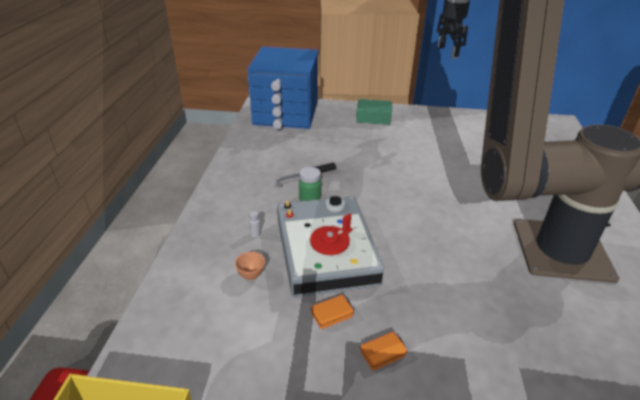

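Top view: selector hub near (276,224), tab towards (296,237), green disc (245,220), yellow (257,249), blue (308,228), black (295,199), button (330,218). Green should be at -120°, and the tab is near +30°. Side view agrees.

```bash
python3 - <<'E'
from h import *
def ld(n): return dict(np.load(f"pics/{n}0.npz"))
def blobs(c,lo,hi,box,amin=4):
    h=cv2.cvtColor(c["frame"],cv2.COLOR_RGB2HSV); m=cv2.inRange(h,np.array(lo),np.array(hi))
    k=np.zeros_like(m);x0,y0,x1,y1=box;k[y0:y1,x0:x1]=255;m&=k
    n,l,s,ce=cv2.connectedComponentsWithStats(m); return [(ce[i],int(s[i,4])) for i in range(1,n) if s[i,4]>=amin]
C={"top":(ld("top"),(225,165,355,280)),"side":(ld("side"),(275,190,385,295))}
for n,(c,b) in C.items():
    for col,lo,hi in (("green",(45,90,40),(85,255,255)),("yellow",(18,120,100),(32,255,255)),("blue",(100,120,60),(125,255,255)),("black",(0,0,0),(179,255,45)),("red",(0,170,60),(8,255,255))):
        for ce,a in blobs(c,lo,hi,b): print(n,col,ce.round(1),a,ray(c,*ce,.062).round(4))
t=C["top"][0]["frame"][160:285,220:365,::-1];s=C["side"][0]["frame"][185:300,265:395,::-1]
a=cv2.resize(t,(640,552)); b=cv2.resize(s,(624,552))
cv2.imwrite("pics/c1.png",cv2.resize(np.hstack([t,cv2.resize(s,(145,125))]),(800,345),interpolation=cv2.INTER_CUBIC))
E
```

```text
top green [244.7 219.9] 31 [0.5648 0.1924 0.062 ]
top yellow [318.4 173.6] 13 [6.672e-01 4.000e-04 6.200e-02]
top yellow [305.5 179.5] 4 [0.6547 0.0341 0.062 ]
top yellow [256.3 249.1] 33 [0.4902 0.1679 0.062 ]
top blue [307.3 228. ] 32 [0.5316 0.0393 0.062 ]
top red [305.6 180.8] 16 [0.6513 0.034  0.062 ]
top red [275.6 223.9] 885 [0.5485 0.1168 0.062 ]
side green [309.2 194.2] 187 [ 0.6173 -0.0539  0.062 ]
side green [317.6 265.4] 19 [0.5646 0.1938 0.062 ]
side yellow [287.1 204.1] 8 [ 0.6653 -0.0054  0.062 ]
side yellow [289.4 211.8] 5 [0.6545 0.0237 0.062 ]
side yellow [353.6 260.7] 19 [0.4903 0.1693 0.062 ]
side blue [339.5 221. ] 8 [0.532  0.0413 0.062 ]
side black [334.9 200.3] 54 [ 0.5505 -0.0378  0.062 ]
side black [335.4 283.7] 662 [0.5225 0.2401 0.062 ]
side red [289.7 215.1] 7 [0.6516 0.0362 0.062 ]
side red [331.1 238.8] 830 [0.5452 0.1063 0.062 ]
```

View pics/c1.png

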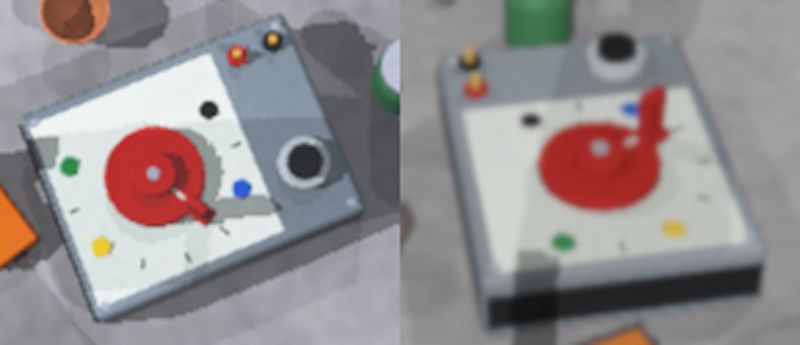

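```bash
cat >> h.py <<'E'
A=np.array([.5482,.1168]); YAW=17.8
def tri(p1,p2):
    M=[];b=[]
    for c,u,v in (p1,p2):
        o=ray(c,u,v,1.);d=ray(c,u,v,0.)-o;d/=np.linalg.norm(d);P=np.eye(3)-np.outer(d,d);M.append(P);b.append(P@o)
    return np.linalg.lstsq(np.vstack(M),np.hstack(b),rcond=None)[0]
def ang(p): 
    d=np.array(p[:2])-A; return (np.degrees(np.arctan2(d[1],d[0]))-180-YAW+180)%360-180, np.hypot(*d)
def goto(xyz,psi):
    "shift & yaw needed in tool axes (mm, deg)"
    from scipy.spatial.transform import Rotation as Ro
    s=ctrl.get_state();R=Ro.from_quat(s["tcp_rot"]);m=R.as_matrix()
    p=np.degrees(np.arctan2(m[1,0],m[0,0]))
    print("t",s["time"],"pos",s["eef_pos"].round(4),"psi",p.round(2),"z",m[:,2].round(3),"F",s["contact_force"].round(1),"op",round(s["opening"],2))
    print("shift mm",(R.inv().apply(np.array(xyz)-s["eef_pos"])*1000).round(1),"turn z",round(p-psi,1))
E
python3 - <<'E'
from h import *
t=dict(np.load("pics/top0.npz"));s=dict(np.load("pics/side0.npz"))
def dark(c,b):
    x0,y0,x1,y1=b;m=(c["frame"][y0:y1,x0:x1].max(2)<60).astype(np.uint8)
    n,l,st,ce=cv2.connectedComponentsWithStats(m);i=1+np.argmax(st[1:,4]);print(st[i]);return ce[i]+[x0,y0]
bt=dark(t,(318,205,343,230));bs=dark(s,(322,192,350,209));B=tri((t,*bt),(s,*bs));print("btn",bt,bs,B)
# tab top: hand picks from crop
pt=(220+205*145/400,160+211*125/345); ps=(265+(653-400)*130/400,185+92*115/345)
print(pt,ps,tri((t,*pt),(s,*ps)))
for z in (.094,.112): print(ang(ray(t,*pt,z)),ray(t,*pt,z))
print("side top",ang(ray(s,*ps,.112)))
# expected pixel of tab top centre at angles
for a in (0,30):
    w=np.radians(180+YAW+a);p=[*(A+.05*np.array([np.cos(w),np.sin(w)])),.112];print(a,proj(t,p),proj(s,p))
u=np.radians(180+YAW+30);r=np.array([np.cos(u),np.sin(u)]);tc=np.array([r[1],-r[0]])
F=A+.05*r-.030*tc;print(F);goto([*F,.15],47.8)
E
```

```text
[  7   8  11  11 104]
[ 8  5 11  8 71]
btn [330.19230769 218.03846154] [334.95774648 200.45070423] [ 0.54921547 -0.01862896  0.07595513]
(294.3125, 236.44927536231884) (347.225, 215.66666666666666) [0.5107854  0.07125337 0.10364118]
(np.float64(31.267677205583993), np.float64(0.05960135443149567)) [0.50915115 0.07177213 0.094     ]
(np.float64(29.9907198183825), np.float64(0.061646167786751804)) [0.5067836  0.07113894 0.112     ]
side top (np.float64(27.905462509755466), np.float64(0.05000591082550342))
0 (281.66989965900507, 240.1277278216079) (352.30982250327435, 222.03509467693456)
30 (290.4317603091536, 233.47230347149966) (346.66778655516464, 215.26338576208855)
[0.53683811 0.05960815]
t 0.1 pos [ 0.2545 -0.6245  0.2301] psi -67.84 z [-0.001  0.002 -1.   ] F [ 0.7 -0.3 -0.8] op 1.0
shift mm [-526.9 -519.5   81.3] turn z -115.6
```

Emit:
step_arm(gripper=[1, 1, 1, 1, 1, 1, 1, 1, 1, 1, 1, 1, 1, 1, 1, 1, 1, 1, 1], linear=[[-0.033, -0.0325, 0], [-0.066, -0.065, 0], [-0.099, -0.0975, 0], [-0.132, -0.13, 0], [-0.165, -0.1625, 0], [-0.198, -0.195, 0], [-0.231, -0.2275, 0], [-0.264, -0.26, 0], [-0.297, -0.2925, 0], [-0.33, -0.325, 0], [-0.363, -0.3575, 0], [-0.396, -0.39, 0], [-0.429, -0.4225, 0], [-0.462, -0.455, 0.02], [-0.495, -0.4875, 0.04], [-0.527, -0.5195, 0.06], [-0.527, -0.5195, 0.08], [-0.527, -0.5195, 0.08], [-0.527, -0.5195, 0.08]], delta_rot=[[0, 0, -7.2], [0, 0, -14.4], [0, 0, -21.6], [0, 0, -28.8], [0, 0, -36], [0, 0, -43.2], [0, 0, -50.4], [0, 0, -57.6], [0, 0, -64.8], [0, 0, -72], [0, 0, -79.2], [0, 0, -86.4], [0, 0, -93.6], [0, 0, -100.8], [0, 0, -108], [0, 0, -115.6], [0, 0, -115.6], [0, 0, -115.6], [0, 0, -115.6]], grip_force=20)

```text
time: 2.48
eef_pos: [0.5372, 0.0586, 0.1518]
tcp_rot: [0.915, 0.405, 0.0, 0.0]
contact_force: [0.3, -0.2, -0.1]
opening: -0.0
```

```bash
python3 - <<'E'
from h import *
goto([.5368,.0596,.089],47.8)
c=snap("wrist","pics/w1.png")
for a in (30,):
    w=np.radians(180+YAW+a)
    for r in (.039,.061): p=[*(A+r*np.array([np.cos(w),np.sin(w)])),.112];print("tab exp",proj(c,p))
print("hub",proj(c,[*A,.084]),"tcp",proj(c,ctrl.get_state()["eef_pos"]))
E
```

```text
t 2.475 pos [0.5372 0.0586 0.1518] psi 47.73 z [ 0.001 -0.    -1.   ] F [ 0.3 -0.2 -0.1] op -0.0
shift mm [ 0.5 -1.  62.8] turn z -0.1
tab exp (337.62483198434825, 172.4035794577452)
tab exp (302.1084610125619, 172.4242939727892)
hub (390.2511438666303, 163.36686456503344) tcp (319.31010686397883, 248.64184133857756)
```

View pics/w1.png

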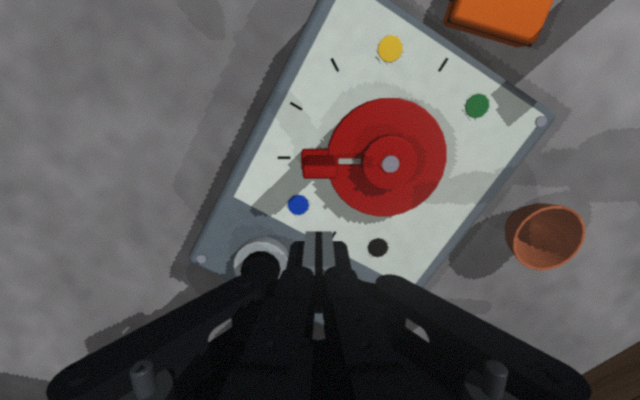

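Wrist view: hub bolt at (390,163) exactly as predicted, fin top x 302–337, row ~172, so the tab is at +30°; green is at (477,105), way clear. Lowering beside the tab and approaching it.

Emit:
step_arm(gripper=[1, 1, 1, 1, 1, 1, 1, 1, 1], linear=[[0, 0, 0.016], [0, 0, 0.032], [0, 0, 0.048], [0, 0, 0.062], [0, 0, 0.062], [0, -0.006, 0.062], [0, -0.012, 0.062], [0, -0.0145, 0.062], [0, -0.0145, 0.062]], delta_rot=[[0, 0, 0], [0, 0, 0], [0, 0, 0], [0, 0, 0], [0, 0, 0], [0, 0, 0], [0, 0, 0], [0, 0, 0], [0, 0, 0]])

```text
time: 3.65
eef_pos: [0.5263, 0.0689, 0.0897]
tcp_rot: [0.914, 0.405, 0.0, 0.0]
contact_force: [0.1, 0.4, -0.3]
opening: -0.0
```

Emit:
step_arm(gripper=[1, 1, 1, 1, 1, 1, 1, 1], linear=[[-0.0012, -0.0044, 0], [-0.0019, -0.0089, 0], [-0.0023, -0.0135, 0], [-0.0023, -0.018, 0], [-0.0019, -0.0226, 0], [-0.001, -0.0271, 0], [-0.001, -0.0271, 0], [-0.001, -0.0271, 0]], delta_rot=[[0, 0, 5], [0, 0, 10], [0, 0, 15], [0, 0, 20], [0, 0, 25], [0, 0, 30], [0, 0, 30], [0, 0, 30]])

```text
time: 4.65
eef_pos: [0.5057, 0.0861, 0.0895]
tcp_rot: [0.988, 0.155, 0.0, 0.0]
contact_force: [0.2, 0.1, 0.0]
opening: 0.002
```

```bash
cat >> h.py <<'E'
def tabsee(n,f):
    c=snap(n,f);h=cv2.cvtColor(c["frame"],cv2.COLOR_RGB2HSV);m=cv2.inRange(h,np.array((0,170,60)),np.array((8,255,255)))
    s=ctrl.get_state()
    out=[]
    for k in range(-6,7):
        w=np.radians(180+YAW+30*k);v=[]
        for r in (.045,.05,.055,.06):
            for z in (.105,.112):
                p=proj(c,[*(A+r*np.array([np.cos(w),np.sin(w)])),z]);x,y=int(round(p[0])),int(round(p[1]))
                v.append(m[y,x]>0 if 0<=x<640 and 0<=y<400 else False)
        out.append((30*k,round(float(np.mean(v)),2)))
    print(n,out)
E
python3 - <<'E'
from h import *
w=np.radians(180+YAW+0);r=np.array([np.cos(w),np.sin(w)]);tc=np.array([r[1],-r[0]])
goto([*(A+.05*r-.0155*tc),.0895],17.8)
for n in("top","side","wrist"): tabsee(n,f"pics/{n}2.png")
E
```

```text
t 4.65 pos [0.5057 0.0861 0.0895] psi 17.83 z [ 0. -0. -1.] F [0.2 0.1 0. ] op 0.0
shift mm [-0.1 -0.8 -0. ] turn z 0.0
top [(-180, 0.0), (-150, 0.0), (-120, 0.0), (-90, 0.0), (-60, 0.0), (-30, 0.0), (0, 0.0), (30, 0.0), (60, 0.0), (90, 0.0), (120, 0.0), (150, 0.0), (180, 0.0)]
side [(-180, 0.0), (-150, 0.38), (-120, 1.0), (-90, 1.0), (-60, 0.5), (-30, 0.75), (0, 0.38), (30, 0.0), (60, 0.0), (90, 0.0), (120, 0.0), (150, 0.0), (180, 0.0)]
wrist [(-180, 0.0), (-150, 0.0), (-120, 0.0), (-90, 0.12), (-60, 0.5), (-30, 0.5), (0, 1.0), (30, 0.0), (60, 0.0), (90, 0.0), (120, 0.0), (150, 0.0), (180, 0.0)]
```

View pics/wrist2.png

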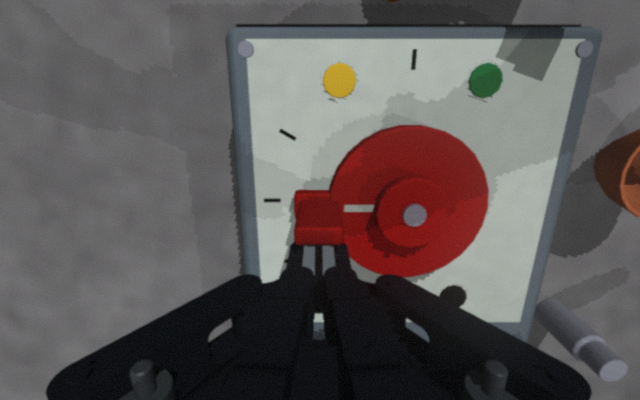

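Wrist view: tab now at 0 (fin at (320,218), white line horizontal towards the 0 tick), fingers just behind it. Same step again, click by click.

Emit:
step_arm(gripper=[1, 1, 1, 1, 1, 1, 1, 1], linear=[[-0.0012, -0.0044, 0], [-0.0019, -0.0089, 0], [-0.0023, -0.0135, 0], [-0.0023, -0.018, 0], [-0.0019, -0.0226, 0], [-0.001, -0.0271, 0], [-0.001, -0.0271, 0], [-0.001, -0.0271, 0]], delta_rot=[[0, 0, 5], [0, 0, 10], [0, 0, 15], [0, 0, 20], [0, 0, 25], [0, 0, 30], [0, 0, 30], [0, 0, 30]])

```text
time: 5.8
eef_pos: [0.4964, 0.1115, 0.0893]
tcp_rot: [0.994, -0.106, 0.0, 0.0]
contact_force: [0.2, 0.5, 0.0]
opening: -0.001
```

Emit:
step_arm(gripper=[1, 1, 1, 1, 1, 1, 1, 1], linear=[[-0.0012, -0.0044, 0], [-0.0019, -0.0089, 0], [-0.0023, -0.0135, 0], [-0.0023, -0.018, 0], [-0.0019, -0.0226, 0], [-0.001, -0.0271, 0], [-0.001, -0.0271, 0], [-0.001, -0.0271, 0]], delta_rot=[[0, 0, 5], [0, 0, 10], [0, 0, 15], [0, 0, 20], [0, 0, 25], [0, 0, 30], [0, 0, 30], [0, 0, 30]])

```text
time: 6.8
eef_pos: [0.501, 0.1382, 0.0893]
tcp_rot: [0.933, -0.36, -0.0, 0.0]
contact_force: [0.9, 0.1, -0.1]
opening: -0.0
```

Emit:
step_arm(gripper=[1, 1, 1, 1, 1, 1, 1, 1], linear=[[-0.0012, -0.0044, 0], [-0.0019, -0.0089, 0], [-0.0023, -0.0135, 0], [-0.0023, -0.018, 0], [-0.0019, -0.0226, 0], [-0.001, -0.0271, 0], [-0.001, -0.0271, 0], [-0.001, -0.0271, 0]], delta_rot=[[0, 0, 5], [0, 0, 10], [0, 0, 15], [0, 0, 20], [0, 0, 25], [0, 0, 30], [0, 0, 30], [0, 0, 30]])

```text
time: 7.8
eef_pos: [0.5185, 0.1589, 0.0893]
tcp_rot: [0.808, -0.589, 0.0, -0.0]
contact_force: [-0.3, 0.6, -0.5]
opening: -0.004
```

```bash
python3 - <<'E'
from h import *
w=np.radians(180+YAW-90);r=np.array([np.cos(w),np.sin(w)]);tc=np.array([r[1],-r[0]])
goto([*(A+.05*r-.0155*tc),.0895],17.8-90)
tabsee("wrist","pics/wrist3.png"); print(ctrl.get_state()["qpos"].round(2))
E
```

```text
t 7.8 pos [0.5185 0.1589 0.0893] psi -72.15 z [ 0.  0. -1.] F [-0.3  0.6 -0.5] op -0.0
shift mm [-0.8  0.1 -0.2] turn z 0.1
wrist [(-180, 0.25), (-150, 0.5), (-120, 0.38), (-90, 1.0), (-60, 0.0), (-30, 0.0), (0, 0.0), (30, 0.0), (60, 0.0), (90, 0.0), (120, 0.0), (150, 0.0), (180, 0.25)]
[0.11 0.16 2.01 0.   0.97 1.37]
```

View pics/wrist3.png

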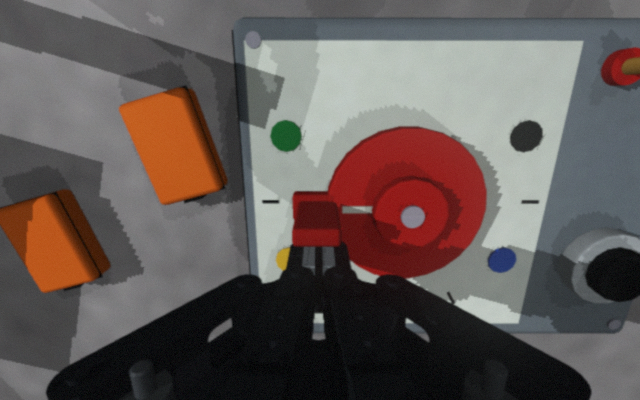

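Wrist view: tab at -90° (white line towards tick (270,201)), green next at (286,135), cases untouched. Last click, then back off along the arc and rise.

Emit:
step_arm(gripper=[1, 1, 1, 1, 1, 1, 1, 1, 1, 1, 1, 1, 1, 1, 1], linear=[[-0.0012, -0.0044, 0], [-0.0019, -0.0089, 0], [-0.0023, -0.0135, 0], [-0.0023, -0.018, 0], [-0.0019, -0.0226, 0], [-0.0018, -0.0235, 0], [-0.0018, -0.0235, 0], [-0.0023, -0.018, 0], [-0.0023, -0.0135, 0], [-0.0019, -0.0089, 0], [-0.0019, -0.0089, -0.02], [-0.0019, -0.0089, -0.045], [-0.0019, -0.0089, -0.07], [-0.0019, -0.0089, -0.07], [-0.0019, -0.0089, -0.07]], delta_rot=[[0, 0, 5], [0, 0, 10], [0, 0, 15], [0, 0, 20], [0, 0, 25], [0, 0, 26], [0, 0, 26], [0, 0, 20], [0, 0, 15], [0, 0, 10], [0, 0, 10], [0, 0, 10], [0, 0, 10], [0, 0, 10], [0, 0, 10]])

```text
time: 9.72
eef_pos: [0.5258, 0.1635, 0.1583]
tcp_rot: [0.753, -0.657, -0.0, 0.001]
contact_force: [0.1, -0.4, -0.9]
opening: 0.002
```

```bash
python3 - <<'E'
from h import *
tabsee("wrist","pics/wrist4.png");c=dict(np.load("pics/wrist4.npz"))
print("btn px",proj(c,[.5492,-.0186,.076]))
goto([.5492,-.0186,.16],-62)
E
```

```text
wrist [(-180, 0.25), (-150, 0.38), (-120, 1.0), (-90, 0.0), (-60, 0.0), (-30, 0.0), (0, 0.0), (30, 0.0), (60, 0.0), (90, 0.0), (120, 0.0), (150, 0.0), (180, 0.25)]
btn px (551.4023952369959, 199.84728635560822)
t 9.775 pos [0.5255 0.1635 0.1578] psi -82.22 z [-0.003 -0.    -1.   ] F [-0.6  0.8  0.2] op 0.0
shift mm [183.6   1.1  -2.2] turn z -20.2
```

View pics/wrist4.png

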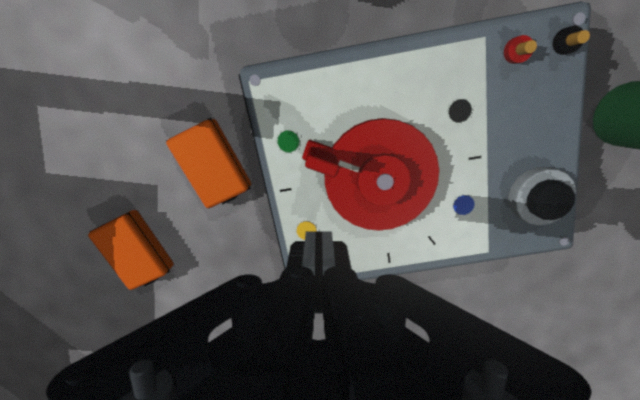

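Wrist view: the tab (fin (320,157)) points from the hub (385,182) at green (289,141); the button at (551,200) is as predicted. Moving over the button.

Emit:
step_arm(gripper=[1, 1, 1, 1, 1, 1, 1, 1], linear=[[0.03, 0, 0], [0.065, 0, 0], [0.1, 0, 0], [0.14, 0.001, 0], [0.184, 0.001, 0], [0.184, 0.001, 0.02], [0.184, 0.001, 0.04], [0.184, 0.001, 0.04]], delta_rot=[[0, 0, 0], [0, 0, 0], [0, 0, 0], [0, 0, 0], [0, 0, 0], [0, 0, 0], [0, 0, 0], [0, 0, 0]])

```text
time: 10.78
eef_pos: [0.5479, -0.0185, 0.116]
tcp_rot: [0.753, -0.658, -0.003, 0.002]
contact_force: [-0.1, 0.4, 0.5]
opening: -0.002
```

```bash
python3 - <<'E'
from h import *
goto([.5492,-.0186,.085],-82)
c=snap("wrist","pics/w5.png"); s=snap("side","pics/s5.png")
for z in(.07,.08,.09): print(z,proj(c,[.5492,-.0186,z]),proj(s,[.5492,-.0186,z]))
print("tcp",proj(c,ctrl.get_state()["eef_pos"]))
a=c["frame"][100:300,170:470,::-1];b=s["frame"][155:235,290:410,::-1]
cv2.imwrite("pics/c5.png",np.hstack([cv2.resize(a,(400,267)),cv2.resize(b,(400,267),interpolation=cv2.INTER_CUBIC)]))
E
```

```text
t 10.775 pos [ 0.5479 -0.0185  0.116 ] psi -82.25 z [-0.007  0.002 -1.   ] F [-0.1  0.4  0.5] op -0.0
shift mm [ 0.3 -1.4 31. ] turn z -0.2
0.07 (318.17352321133785, 212.8156864362872) (334.8200521399782, 202.38688498018584)
0.08 (318.140245976451, 218.52593927121785) (334.96130303660846, 199.11660711177825)
0.09 (318.10346115758034, 224.83808079837678) (335.10403375169716, 195.81206809764163)
tcp (318.33069386486034, 246.10571285510156)
```

View pics/c5.png

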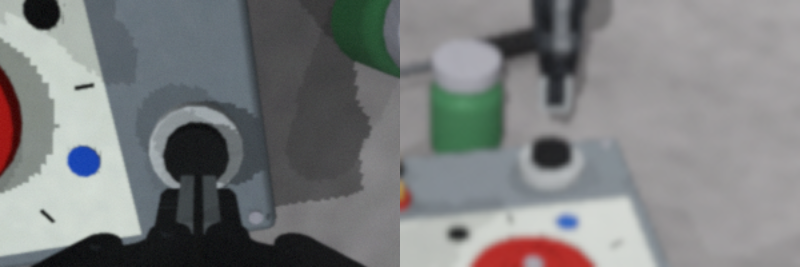

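The fingertips are centred over the button, black cap centre at about (318,215) in the wrist image. Lowering until touch.

Emit:
step_arm(gripper=[1, 1, 1, 1, 1, 1, 1, 1], linear=[[0, -0.001, 0.006], [0, -0.001, 0.012], [0, -0.001, 0.018], [0, -0.001, 0.022], [0, -0.001, 0.025], [0, -0.001, 0.028], [0, -0.001, 0.03], [0, -0.001, 0.03]], delta_rot=[[0, 0, 0], [0, 0, 0], [0, 0, 0], [0, 0, 0], [0, 0, 0], [0, 0, 0], [0, 0, 0], [0, 0, 0]])

```text
time: 11.88
eef_pos: [0.5512, -0.0187, 0.0892]
tcp_rot: [0.753, -0.658, -0.0, 0.0]
contact_force: [-0.1, 0.4, 0.6]
opening: 0.001
```

Emit:
step_arm(gripper=[1, 1, 1, 1, 1, 1], linear=[[0, 0.001, 0.002], [0, 0.0015, 0.004], [0, 0.0015, 0.006], [0, 0.0015, 0.007], [0, 0.0015, 0.007], [0, 0.0015, 0.007]], delta_rot=[[0, 0, 0], [0, 0, 0], [0, 0, 0], [0, 0, 0], [0, 0, 0], [0, 0, 0]])

```text
time: 12.62
eef_pos: [0.5499, -0.0189, 0.0824]
tcp_rot: [0.753, -0.658, 0.0, -0.0]
contact_force: [-0.4, -0.6, -0.6]
opening: 0.003
```

Emit:
step_arm(gripper=[1, 1, 1, 1], linear=[[0, 0, 0.0015], [0, 0, 0.003], [0, 0, 0.003], [0, 0, 0.003]], delta_rot=[[0, 0, 0], [0, 0, 0], [0, 0, 0], [0, 0, 0]])

```text
time: 13.12
eef_pos: [0.55, -0.0189, 0.0796]
tcp_rot: [0.753, -0.658, 0.0, -0.0]
contact_force: [-1.1, -0.4, 2.0]
opening: 0.001
```

Emit:
step_arm(gripper=[1, 1, 1, 1], linear=[[0, 0, 0.001], [0, 0, 0.002], [0, 0, 0.003], [0, 0, 0.003]], delta_rot=[[0, 0, 0], [0, 0, 0], [0, 0, 0], [0, 0, 0]])

```text
time: 13.62
eef_pos: [0.55, -0.019, 0.0765]
tcp_rot: [0.753, -0.658, 0.0, -0.0]
contact_force: [-2.1, 0.5, 4.9]
opening: -0.001
```

Emit:
step_arm(gripper=[1, 1, 1, 1], linear=[[0, 0, 0.001], [0, 0, 0.002], [0, 0, 0.002], [0, 0, 0.002]], delta_rot=[[0, 0, 0], [0, 0, 0], [0, 0, 0], [0, 0, 0]])

```text
time: 14.12
eef_pos: [0.5501, -0.019, 0.076]
tcp_rot: [0.753, -0.658, -0.0, 0.0]
contact_force: [-4.0, 0.5, 11.5]
opening: 0.002
```

Contact began at about z 0.082. At 0.076 it has stopped moving while force rises to 11.5 N, which fits the 6 mm travel. I'll press a touch more, then release straight up.

Emit:
step_arm(gripper=[1, 1, 1], linear=[[0, 0, 0.001], [0, 0, 0.0015], [0, 0, 0.0015]], delta_rot=[[0, 0, 0], [0, 0, 0], [0, 0, 0]])

```text
time: 14.5
eef_pos: [0.5501, -0.019, 0.0758]
tcp_rot: [0.753, -0.657, -0.0, 0.0]
contact_force: [-7.6, 1.1, 18.7]
opening: -0.001
```

Emit:
step_arm(gripper=[1, 1, 1, 1, 1, 1, 1, 1, 1, 1], linear=[[0, 0, -0.003], [0, 0, -0.006], [0, 0, -0.01], [0, 0, -0.015], [0, 0, -0.03], [0, 0, -0.06], [0, 0, -0.1], [0, 0, -0.14], [0, 0, -0.14], [0, 0, -0.14]], delta_rot=[[0, 0, 0], [0, 0, 0], [0, 0, 0], [0, 0, 0], [0, 0, 0], [0, 0, 0], [0, 0, 0], [0, 0, 0], [0, 0, 0], [0, 0, 0]])

```text
time: 15.75
eef_pos: [0.5493, -0.0188, 0.2125]
tcp_rot: [0.753, -0.658, -0.0, 0.0]
contact_force: [-0.0, 0.4, -0.9]
opening: 0.005
```

```bash
python3 - <<'E'
from h import *
tabsee("wrist","pics/w6.png");c=snap("top","pics/top6.png");s=snap("side","pics/side6.png");w=dict(np.load("pics/w6.npz"))
for n in("top","side"):
    a=dict(np.load(f"pics/{n}0.npz"))["frame"];b=dict(np.load(f"pics/{n}6.npz"))["frame"];h=lambda f:cv2.inRange(cv2.cvtColor(f,cv2.COLOR_RGB2HSV),np.array((9,150,120)),np.array((16,255,255)))
    for f in(a,b):
        k,l,st,ce=cv2.connectedComponentsWithStats(h(f));print(n,[(ce[i].round(1).tolist(),int(st[i,4])) for i in range(1,k) if st[i,4]>60])
i=cv2.resize(w["frame"],(480,300))[:,:,::-1];j=cv2.resize(s["frame"][120:370,200:440],(288,300))[:,:,::-1]
cv2.imwrite("pics/c6.png",np.hstack([i,j]))
E
```

```text
wrist [(-180, 0.0), (-150, 0.0), (-120, 1.0), (-90, 0.0), (-60, 0.0), (-30, 0.0), (0, 0.0), (30, 0.0), (60, 0.5), (90, 0.88), (120, 0.75), (150, 0.25), (180, 0.0)]
top [([250.1, 159.4], 118), ([217.8, 240.2], 527), ([187.9, 284.7], 569)]
top [([218.0, 240.4], 548), ([188.2, 284.7], 593)]
side [([331.8, 311.0], 855), ([383.3, 348.3], 885)]
side [([331.8, 310.8], 862), ([383.4, 348.3], 867)]
```

View pics/c6.png

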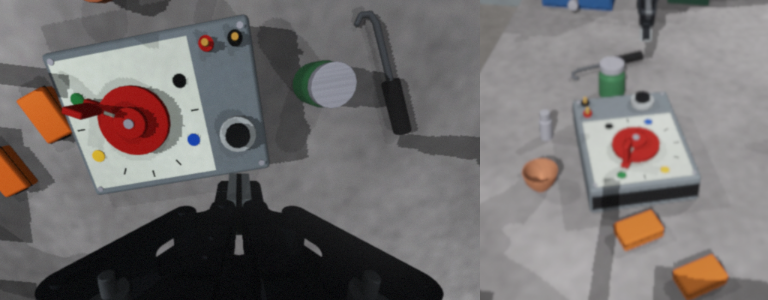

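Selector points at green, the button is up, and the bystanders stand as before in the side view. Handing in.

```bash
python3 -c "
from plant import ctrl
print(ctrl.sign_off())"
```

```text
the job is handed in; nothing more can be done
None
```

The red selector now points at the green disc. I pushed the tab with shut fingertips one click at a time, from +30° to −120°. After that I pressed the check button fully down and let it come up. I then raised the arm clear and handed the job in at about 16 s.

**Selector:** the last wrist and side views show the tab at −120°, over green, both before and after the button press.

**Button:** contact began at about z 0.082 m and it stopped at about 0.076 m, matching its 6 mm travel. Force at the stop rose to about 19 N, with about 8 N sideways. That is more than the 5 N needed but well below the limits. In the last picture the button looks up, but I did not measure that.

**Bystanders:** the two orange cases moved less than half a pixel between the first and last pictures. The bowl, jar, puller and socket look unmoved in the side view, but I only judged these by eye. The bowl's colour patch did not show up in the last top picture, probably hidden by the arm, so I relied on the side view for it.

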